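Pin a bronze's foot plate to its plinth with a tapered alignment pin

ROBOT

A 6-joint arm with a two-finger parallel gripper is mounted at the origin on the work surface. World frame = base frame: x ahead of the robot, y to its left, z up, the work surface at z = 0. Lengths are in m, angles in rad, forces in N, time in s.
With the tool pointing down it reaches from about 0.4 to 0.825 m from the base axis. Payload 7 kg.
Tool frame: the origin (TCP) lies between the finger pads; the fingertips stand 17 mm ahead of it and the grasp point (between the pads) lies 2 mm behind it; z points along the fingers, y is the direction in which the jaws open and shut (so a half turn about z gives the same grasp; the last joint's range is limited). The gripper opens to 85 mm and grips with 20 to 120 N. Pads are 22 mm wide; open, the fingers measure 114 mm over their backs; the gripper's body (76 mm by 85 mm) begins 54 mm behind the grasp point. The pads swing forward as they close: fully open they stand 13 mm farther back than shut.
Start: joints at [1.6, 0.359, 0.012, 0, -1.224, -0.288], TCP at [0.173, 0.652, 0.248] pointing down, gripper open.
Joint ranges: [-3.07, 3.07], [-1.43, 2.12], [-1.02, 1.25], [-3.03, 1.67], [-3.05, -0], [-3.03, 3.03]. Speed limits (rad/s): [2.39, 2.39, 3.01, 3.14, 3.14, 3.14].

INTERFACE

Orientations are given as [roll, pitch, yaw] about the fixed x, y, z axes, in that order (R = Rz(yaw) Ry(pitch) Rx(roll)).
In Python, from plant import monitor, grab_frame, camera_info, manip, recognise, mark_of gives the robot as it stands. The module is installed in compiled form; this text tells all that it offers.
- The arm moves only by the tool play_rows, never from a script. Its argument "commands" is a list of rows, each a list of 7 numbers: the turn, a rotation vector about the tool's x, y, z in rad, then the shift along the tool's x, y, z in cm, then the closure, from -1 (fully open) to 1 (shut). A call has 1 to 5 rows; each row shifts and turns the commanded pose from where the row before left it, along the tool's axes as they then stand; what a row does not reach is not made up. A row lasts 1/10 s, in which the tool goes at most 50 mm and 8.59 degrees, less where a joint would pass 70% of its speed; a pose out of reach is approached as far as the arm can. A call is refused whole if a number of a shift passes 5 or a number of a turn 0.15, either way. A call with a gripper value outside its range is refused whole. The fingers move at their own pace and stop on an object; "squeeze" is the grip in N (left out, the last holds). Time passes only in rows, so rows that do not move let the fingers close. It gives the time, the measured TCP pose, the force and the opening at its end, in the units of the state.
- monitor.get_state(): the state, without advancing time (a new reading comes with each control period).
- grab_frame(name): name is "side" or "top"; returns the picture (480x640x3 uint8, blue, green, red); there is no depth.
- camera_info(name): a dict with "mtx" (3x3 intrinsics, pixels), "world_from_camera" (4x4, takes a point from camera to world coordinates). Camera axes: x right, y up, looking along -z (the intrinsics and any distortion apply to the point x, -y, -z); pixel columns grow to the right and rows downward; lengths in m; the calibration is good to about 2 mm. A picture is of the moment at which its call begins. camera_info takes no time and is no camera call.
- manip.sign_off(): hands the job in, once; it reports no verdict.
Trained networks look in the newest picture that a camera, given by its name, has taken for a name from the list of things; names that differ only in an ending like _2 or _b are one class to them, and where a whole thing is asked for, a point or a joint stands for the part that bears it (a point fixed in the world has none). Each returns a list of dicts, best first, with "conf" (0 to 1); they miss things now and then, are a little off and sometimes report something else, mostly with a low value. They report only what shows in the picture. A call takes as long as a camera call. They do not tell look-alikes from the thing itself.
- recognise(thing, camera): "centre" ([column, row] in pixels, amid what is visible of it).
- mark_of(thing, camera): "centre" ([column, row] in pixels: a listed point, or the origin of a listed thing).
The state is a dict: "t": time; "qpos": joint angles; "joint_velocities": joint speeds; "tau": joint torques, N m; "tcp_pos": TCP position; "tool_rot": TCP orientation; "contact_force": force on the tool from outside, world axes, zero at the start; "wrist_torque": the same for the moment, N m; "finger_gap": opening from 0.0 (shut) to 1.0 (fully open).
Only numpy, scipy, OpenCV 4.12 (cv2) and the standard library are available. Lean on these libraries where they do the work, as an engineer would, in place of code of your own. Each camera call takes 0.05 s, during which the arm holds its last target.

TASK

Take the tapered pin out of its wooden block and drive it down through the hole in the bronze's foot plate, the packing plate hidden under it and the plinth's socket, so that it pulls all three holes into line, until its collar sits flush on the foot plate; then let go of it. The packing plate's hole is out of line to an unknown side, so feel for it gently: never force the pin hard against the plates (contact forces stay below 60 N; the taper multiplies the push, so push with no more than about 15 N), and leave the other things on the table where they are.

Things in the scene. Friction and masses are not known exactly. Their poses are not given: they have to be found in the camera images.
- socket: Fixed white plinth block, origin on the hole's axis at table height, z up: 120 mm in x, y -60 to +150 mm. A 100 x 100 mm recess round the hole, floor 62 mm above the table, has an 8.5 mm rim that carries the foot plate. Hidden in the recess under the foot plate lies a loose steel packing plate, 54 mm square, 8 mm thick (top 70 mm above the table), with its own 22 mm hole; not measured.
- socket_hole (a point): Mouth of the plinth's 22 mm through hole, on its axis at the recess floor, 62 mm above the table. The hidden packing plate's hole always starts out of line: its centre 10 to 12 mm from this axis, in an unknown direction (any angle), so a pin lowered on this axis lands on the packing plate. A pin tip inside that hole slides the packing plate sideways with about 3 to 5 N.
- foot: Loose steel foot plate with a small bronze loop on it, about 0.6 kg; origin at the underside of the plate's hole. Plate 8 mm thick, 116 mm in x, y -58 to +148 mm, resting on the plinth's rim (slides with about 2 to 5 N). The bronze stands at y = +105 mm, up to 110 mm above the underside.
- foot_hole (a point): Centre of the 22 mm hole in the foot plate, at the plate's top face, 78.5 mm above the table. It starts up to 2.5 mm off the socket's axis in x and in y.
- pin_head (a point): Centre of the square grip of the tapered steel pin (0.25 kg): 22 x 22 mm, sides along this frame's x and y, 48 mm tall; z up the pin. Below it a collar 34 mm across, 6 mm thick (underside 30 mm below this point), a shank 21 mm across, 20 mm long, then a straight taper 50 mm long to a flat tip 6.4 mm across, 100 mm below this point. Starts upright, tip down, in its block.
- pin_collar (a point): Centre of the underside of the pin's collar, 70 mm above the tip; z up the pin. This face rests on the foot plate's top when the pin is fully home.
- pin_block: Fixed wooden block 80 x 80 x 78 mm with a 24 mm hole through its centre in which the pin stands, its collar resting on the block's top. Origin at the centre of its underside.
- tape: Bystander: roll of tape, 90 mm across, 25 mm high, lying flat; origin at the centre of its underside.
- tin: Bystander: plain can, 52 mm across, 50 mm high; origin at the centre of its underside.
- offcut: Bystander: wood offcut 50 x 70 x 30 mm; origin at the centre of its underside.
- brush: Bystander: paint brush lying on the table.
- scraper: Bystander: flat scraper lying on the table.
- cup: Bystander: white cup 70 mm across, 80 mm high; origin at the centre of its underside.
- jar: Bystander: glass jar 60 mm across, 80 mm high; origin at the centre of its underside.
Mind the look-alikes: they are no part of the job. Several things have the shape of the pin_block; the one meant has the colours described above. Leave any yellow look-alike of the foot alone.

How it is judged:
On the way, in this order (a step that is already met when the one before it is completed fails the run):
1. the pin has been lifted out of its block, its tip above the block's top (z of pin_collar in the frame of pin_block above 0.15 m), for 0.05 s.
2. the pin is home through all three holes, collar on the foot plate (z of pin_collar in the frame of foot_hole below 0.002 m and z of pin_collar in the frame of socket_hole below 0.0185 m and horizontal distance between each of pin_collar, foot_hole and socket_hole below 0.0022 m and angle between the z axis of pin_collar and the z axis of socket_hole, either way round below 0.05 rad), for 0.2 s.
At the end, for the whole second after the job is handed in: The pin stands upright (0.05 rad) in the socket through both plates, released and at rest: collar within 2 mm of the foot plate's top and at most 18.5 mm above the recess floor, pin and foot-plate hole each within 2.2 mm of the socket's axis (all of step 2 and linear speed of each of pin, foot below 0.01 m/s and contact force between the fingers and pin below 0.1 N); the robot touches nothing.
It fails at once if the pin is pressed with more than 60 N against the plinth and its packing plate or against the foot plate (contact force between pin and socket above 60 N or contact force between pin and foot above 60 N).
It fails at once if the bronze is tipped by more than 0.15 rad (angle between foot_hole's own z axis and vertical above 0.15 rad).
It fails at once if one of the other things on the table is moved by more than 30 mm (distance of any of tape, tin, offcut, brush, scraper, cup, jar from where it was at the start of the episode above 0.03 m).
It also fails if it takes over 64 s, if anything falls off the work surface, if the arm or the gripper's body presses on something with over 40 N, if the wrist force passes 120 N, or if a joint passes its speed limit or range.

## Working session

There is one attempt and no reset: what is moved stays moved. The work goes in short steps, Python scripts to look and compute and a tool call to move; the robot and the scene stay as the last step left them, time stands still between calls to the robot, and variables do not carry over. Pictures are saved under pics/ and viewed, and the job is handed in when it is done.

Besides the shell and the picture viewer there is one more tool, called after ">>>" as name([rows], argument=value, ...), one row to a line, values as JSON. play_rows: Moves the arm, as the interface text tells. Its arguments: {"type":"object","properties":{"commands":{"type":"array"},"squeeze":{"type":"number"}},"required":["commands"]}

```bash
ls; mkdir -p pics; python3 - <<'E'
from plant import monitor, grab_frame, camera_info, manip, recognise, mark_of
import cv2,numpy as np
for k,v in monitor.get_state().items(): print(k,v)
for n in ("side","top"):
    f=grab_frame(n); cv2.imwrite(f"pics/{n}0.png",f)
    c=camera_info(n); print(n,{k:np.round(v,4).tolist() if not isinstance(v,str) else v for k,v in c.items()})
    for th in ("pin_head","pin_collar","pin_block","foot_hole","foot","socket"):
        print(th,[(np.round(d["centre"],1).tolist(),round(d["conf"],2)) for d in mark_of(th,n)])
print(monitor.get_state()["t"])
E
```

```text
pics
t 0.0
qpos [ 1.60008120e+00  3.59400847e-01  1.10724577e-02 -3.51071596e-04
 -1.22407411e+00 -2.88095069e-01]
joint_velocities [-9.66400334e-05  4.59062136e-04 -7.59744777e-04 -1.62387545e-03
 -5.52892788e-04  1.17835260e-03]
tau [-6.61427221e-04 -5.83326030e+01  2.93406272e+01  6.93620011e+00
 -6.04679139e-03  4.50907152e-06]
tcp_pos [0.17266276 0.65208913 0.24736037]
tool_rot [ 3.13995890e+00 -1.39974040e-04 -2.58929652e-01]
contact_force [-1.19576429 -0.416719    1.01023095]
wrist_torque [-0.02089288  0.03949908 -0.00760721]
finger_gap 1.0000699424867117
side {'mtx': [[577.052, 0.0, 315.711], [0.0, 577.052, 242.5595], [0.0, 0.0, 1.0]], 'world_from_camera': [[0.7581, 0.3031, -0.5775, -0.2314], [-0.6521, 0.3634, -0.6654, -0.8774], [0.0082, 0.881, 0.4731, 0.7209], [0.0, 0.0, 0.0, 1.0]]}
pin_head []
pin_collar [([387.2, 284.1], 0.74)]
pin_block [([329.6, 290.2], 0.83), ([280.0, 232.3], 0.7), ([382.5, 317.7], 0.67)]
foot_hole [([209.3, 266.1], 0.65), ([279.8, 226.7], 0.56), ([312.5, 236.5], 0.34), ([383.2, 317.7], 0.26)]
foot [([279.6, 226.9], 0.76), ([210.6, 270.2], 0.73)]
socket [([281.7, 256.3], 0.77)]
top {'mtx': [[512.3033, 0.0, 333.037], [0.0, 512.3033, 243.8323], [0.0, 0.0, 1.0]], 'world_from_camera': [[0.0075, 0.9865, -0.1634, 0.3108], [-0.9999, 0.0094, 0.0105, 0.0125], [0.0119, 0.1633, 0.9865, 1.3031], [0.0, 0.0, 0.0, 1.0]]}
pin_head [([424.3, 232.1], 0.76)]
pin_collar [([275.5, 241.9], 0.67), ([417.2, 234.9], 0.44)]
pin_block [([350.4, 240.9], 0.95), ([414.8, 242.8], 0.56)]
foot_hole [([274.5, 232.7], 0.89), ([257.2, 311.4], 0.75)]
foot [([256.4, 309.0], 0.74), ([278.1, 235.5], 0.56)]
socket [([278.7, 241.4], 0.82)]
0.7
```

View pics/side0.png

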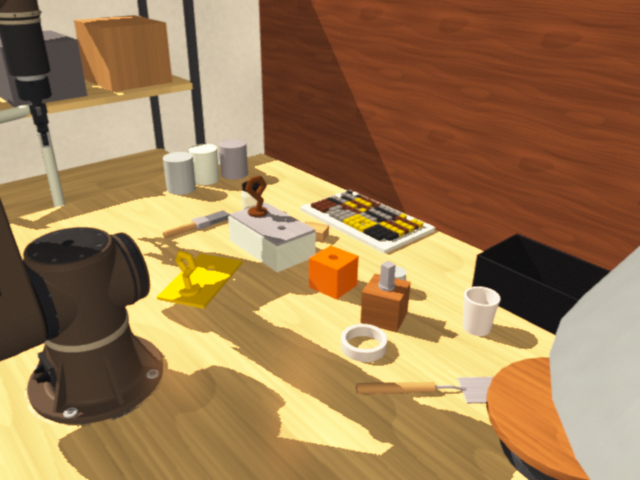

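View pics/top0.png

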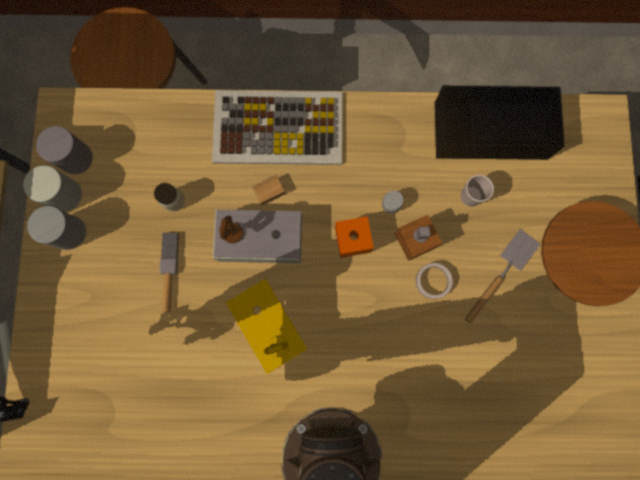

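Top view: the pin stands in the brown wooden block at about (418,237). The orange block at (354,237) is a look-alike. The grey foot plate on the white plinth has its hole at about (276,235), and the yellow foot at (265,325) is a look-alike. I choose the brown block with the pin and the grey plate, and check both with a close crop.

```bash
python3 - <<'E'
import cv2,numpy as np
t=cv2.imread("pics/top0.png"); s=cv2.imread("pics/side0.png")
a=cv2.resize(t[195:275,200:300],None,fx=4,fy=4,interpolation=cv2.INTER_CUBIC)
b=cv2.resize(t[195:275,370:470],None,fx=4,fy=4,interpolation=cv2.INTER_CUBIC)
c=cv2.resize(s[195:275,220:320],None,fx=4,fy=4,interpolation=cv2.INTER_CUBIC)[:280]
d=cv2.resize(s[255:335,340:440],None,fx=4,fy=4,interpolation=cv2.INTER_CUBIC)[:280]
cv2.imwrite("pics/crop0.png",np.vstack([np.hstack([a,b])[:320],np.hstack([c,d])]))
E
```

```text
(no output)
```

View pics/crop0.png

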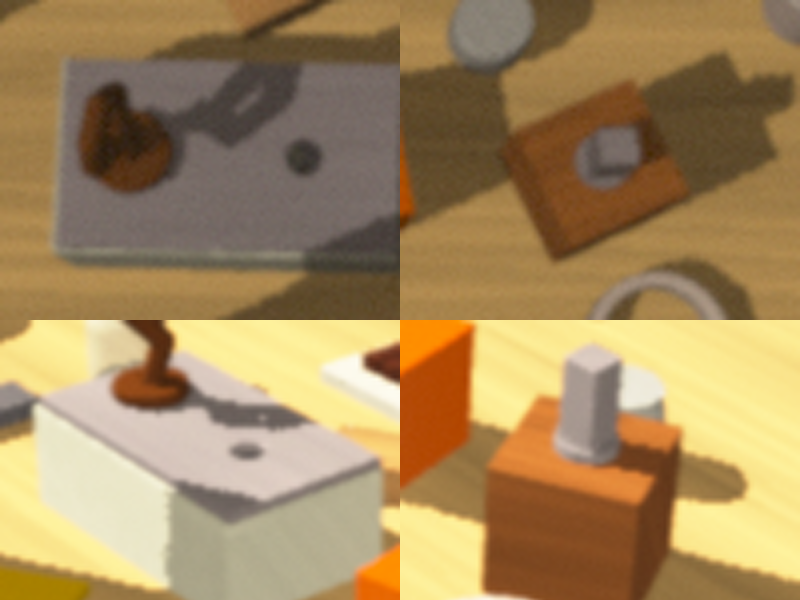

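```bash
cat > h.py <<'E'
from plant import monitor, grab_frame, camera_info, manip, recognise, mark_of
import cv2,numpy as np
np.set_printoptions(precision=4,suppress=True)
def proj(n,P):
    c=camera_info(n);T=np.linalg.inv(c["world_from_camera"]);P=np.atleast_2d(P)
    p=P@T[:3,:3].T+T[:3,3]; p=p*[1,-1,-1]; q=p@np.array(c["mtx"]).T
    return q[:,:2]/q[:,2:]
def onplane(n,uv,z):
    c=camera_info(n);M=np.array(c["world_from_camera"]);d=np.linalg.inv(c["mtx"])@[uv[0],uv[1],1]
    d=M[:3,:3]@(d*[1,-1,-1]);o=M[:3,3];return o+d*(z-o[2])/d[2]
def box(cx,cy,yaw,h,z):
    a=np.array([[-h,-h],[h,-h],[h,h],[-h,h]]);c,s=np.cos(yaw),np.sin(yaw)
    return np.c_[a@np.array([[c,s],[-s,c]])+[cx,cy],np.full(4,z)]
def overlay(n,img,polys,roi,f=8):
    x0,y0,x1,y1=roi
    o=cv2.resize(img[y0:y1,x0:x1],None,fx=f,fy=f,interpolation=cv2.INTER_CUBIC)
    for P in polys:
        q=(proj(n,P)-[x0,y0]+0.5)*f
        cv2.polylines(o,[np.round(q).astype(np.int32)],True,(0,255,0),1)
    return o
def circ(cx,cy,r,z):
    a=np.linspace(0,2*np.pi,40);return np.c_[cx+r*np.cos(a),cy+r*np.sin(a),np.full(40,z)]
E
python3 - <<'E'
from h import *
print("foot top",onplane("top",(275.7,234.2),.0785),"side",onplane("side",(281.4,227.6),.0785))
print("foot net",onplane("top",(274.5,232.7),.0785),onplane("side",(279.8,226.7),.0785))
print("pin top",onplane("top",(424.4,231.6),.132),"side",onplane("side",(387.8,264.5),.132))
print("pin net top",onplane("top",(424.3,232.1),.108),onplane("side",(387.2,284.1),.078))
E
```

```text
foot top [0.536  0.1388 0.0785] side [0.5385 0.1395 0.0785]
foot net [0.5397 0.1418 0.0785] [0.5385 0.146  0.0785]
pin top [ 0.5357 -0.2128  0.132 ] side [ 0.5381 -0.2134  0.132 ]
pin net top [ 0.5391 -0.2171  0.108 ] [ 0.5484 -0.207   0.078 ]
```

```bash
python3 - <<'E'
from h import *
t=cv2.imread("pics/top0.png"); s=cv2.imread("pics/side0.png")
ims=[]
for yaw in (0.06,0.25):
  P=[box(.536,-.2128,yaw,.011,.132),box(.536,-.2128,yaw,.011,.084),circ(.536,-.2128,.017,.084),box(.536,-.2128,.4,.04,.078)]
  Q=[p+[.0024,-.0006,0] for p in P]
  ims.append(np.hstack([overlay("top",t,P,(400,215,440,250)),overlay("side",s,Q,(360,257,410,292))]))
cv2.imwrite("pics/ov1.png",np.vstack(ims)[:600])
def rect(cx,cy,yaw,x0,x1,y0,y1,z):
    a=np.array([[x0,y0],[x1,y0],[x1,y1],[x0,y1]]);c,s_=np.cos(yaw),np.sin(yaw)
    return np.c_[a@np.array([[c,s_],[-s_,c]])+[cx,cy],np.full(4,z)]
P=[rect(.536,.1388,0.0,-.058,.058,-.058,.148,.0785),circ(.536,.1388,.011,.0785)]
Q=[p+[.0024,.0006,0] for p in P]
cv2.imwrite("pics/ov2.png",np.vstack([overlay("top",t,P,(208,200,308,270),5)[:300],overlay("side",s,Q,(220,195,320,265),5)[:300]]))
E
```

```text
(no output)
```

View pics/ov1.png

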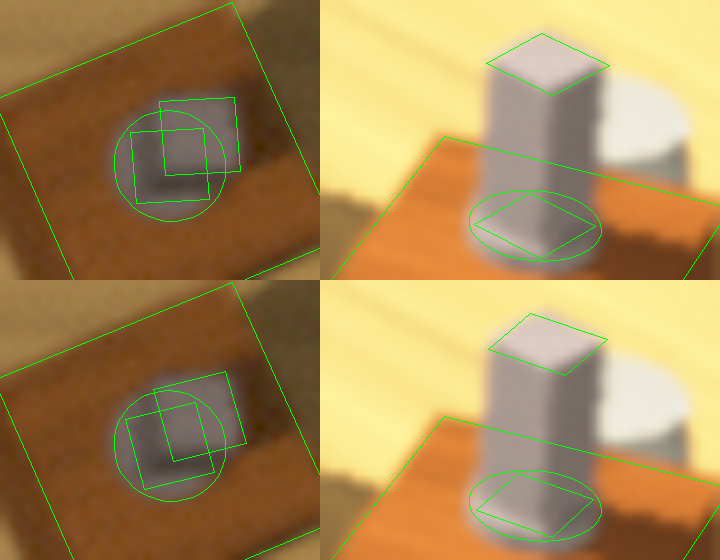

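View pics/ov2.png

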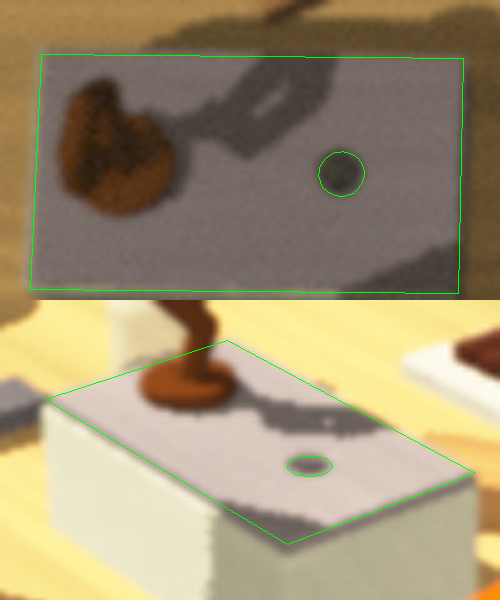

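```bash
cat >> h.py <<'E'
def plan(targets,clo,maxs=4.8,maxt=.13):
    """targets: list of (x,y,z,yaw); rows in tool axes, tool pointing down"""
    st=monitor.get_state();p=np.array(st["tcp_pos"]);rpy=st["tool_rot"];yaw=rpy[2]
    rows=[]
    for T in targets:
        d=np.array(T[:3])-p;dy=(T[3]-yaw+np.pi)%(2*np.pi)-np.pi
        n=max(1,int(np.ceil(max(np.abs(d).max()*100/maxs,np.linalg.norm(d)*100/4.95,abs(dy)/maxt))))
        for i in range(n):
            c,s=np.cos(yaw),np.sin(yaw)
            w=d/n*100
            rows.append([0,0,round(-dy/n,3),round(c*w[0]+s*w[1],2),round(s*w[0]-c*w[1],2),round(-w[2],2),clo])
            yaw+=dy/n
        p=np.array(T[:3])
    for i in range(0,len(rows),5): print(rows[i:i+5])
E
python3 - <<'E'
from h import *
plan([(.45,.45,.25,-.7),(.536,-.213,.25,-1.51)],-1)
E
```

```text
[[0, 0, np.float64(0.063), np.float64(4.57), np.float64(1.78), np.float64(-0.02), -1], [0, 0, np.float64(0.063), np.float64(4.67), np.float64(1.49), np.float64(-0.02), -1], [0, 0, np.float64(0.063), np.float64(4.76), np.float64(1.19), np.float64(-0.02), -1], [0, 0, np.float64(0.063), np.float64(4.82), np.float64(0.89), np.float64(-0.02), -1], [0, 0, np.float64(0.063), np.float64(4.87), np.float64(0.59), np.float64(-0.02), -1]]
[[0, 0, np.float64(0.063), np.float64(4.9), np.float64(0.28), np.float64(-0.02), -1], [0, 0, np.float64(0.063), np.float64(4.9), np.float64(-0.03), np.float64(-0.02), -1], [0, 0, np.float64(0.058), np.float64(3.52), np.float64(3.23), np.float64(-0.0), -1], [0, 0, np.float64(0.058), np.float64(3.7), np.float64(3.02), np.float64(-0.0), -1], [0, 0, np.float64(0.058), np.float64(3.87), np.float64(2.8), np.float64(-0.0), -1]]
[[0, 0, np.float64(0.058), np.float64(4.02), np.float64(2.57), np.float64(-0.0), -1], [0, 0, np.float64(0.058), np.float64(4.17), np.float64(2.33), np.float64(-0.0), -1], [0, 0, np.float64(0.058), np.float64(4.29), np.float64(2.09), np.float64(-0.0), -1], [0, 0, np.float64(0.058), np.float64(4.41), np.float64(1.84), np.float64(-0.0), -1], [0, 0, np.float64(0.058), np.float64(4.51), np.float64(1.58), np.float64(-0.0), -1]]
[[0, 0, np.float64(0.058), np.float64(4.59), np.float64(1.31), np.float64(-0.0), -1], [0, 0, np.float64(0.058), np.float64(4.66), np.float64(1.05), np.float64(-0.0), -1], [0, 0, np.float64(0.058), np.float64(4.71), np.float64(0.78), np.float64(-0.0), -1], [0, 0, np.float64(0.058), np.float64(4.75), np.float64(0.5), np.float64(-0.0), -1], [0, 0, np.float64(0.058), np.float64(4.77), np.float64(0.23), np.float64(-0.0), -1]]
[[0, 0, np.float64(0.058), np.float64(4.78), np.float64(-0.05), np.float64(-0.0), -1]]
```

>>> play_rows([
  [0,0,0.063,4.5,1.8,0,-1],
  [0,0,0.063,4.6,1.5,0,-1],
  [0,0,0.063,4.7,1.2,0,-1],
  [0,0,0.063,4.8,0.9,0,-1],
  [0,0,0.063,4.8,0.6,0,-1],
], squeeze=60)

```text
t: 1.2
tcp_pos: [0.3692, 0.5072, 0.2486]
tool_rot: [-3.141, 0.0, -0.576]
contact_force: [0.7, 1.0, 0.7]
finger_gap: 1.004
```

>>> play_rows([
  [0,0,0.063,4.9,0.3,0,-1],
  [0,0,0.063,4.9,0,0,-1],
  [0,0,0.058,3.5,3.2,0,-1],
  [0,0,0.058,3.7,3.0,0,-1],
  [0,0,0.058,3.9,2.8,0,-1],
])

```text
t: 1.7
tcp_pos: [0.4659, 0.3064, 0.2482]
tool_rot: [3.141, -0.0, -0.876]
contact_force: [0.8, 0.9, 0.1]
finger_gap: 1.0
```

>>> play_rows([
  [0,0,0.058,4.0,2.6,0,-1],
  [0,0,0.058,4.2,2.3,0,-1],
  [0,0,0.058,4.3,2.1,0,-1],
  [0,0,0.058,4.4,1.8,0,-1],
  [0,0,0.058,4.5,1.6,0,-1],
])

```text
t: 2.2
tcp_pos: [0.4962, 0.0698, 0.2488]
tool_rot: [-3.14, 0.0, -1.166]
contact_force: [1.2, 0.4, -0.1]
finger_gap: 0.997
```

```bash
sed -i 's/for i in range(0,len(rows),5): print(rows\[i:i+5\])/for i in range(0,len(rows),5): print([[float(v) for v in r] for r in rows[i:i+5]])/' h.py; python3 - <<'E'
from h import *
s=monitor.get_state();print(s["t"],s["tcp_pos"],s["tool_rot"],s["contact_force"])
plan([(.536,-.213,.25,-1.51)],-1)
E
```

```text
2.2 [0.4962 0.0698 0.2488] [-3.1404  0.0001 -1.1658] [ 1.1904  0.3783 -0.1028]
[[0.0, 0.0, 0.057, 4.59, 1.25, -0.02, -1.0], [0.0, 0.0, 0.057, 4.66, 0.98, -0.02, -1.0], [0.0, 0.0, 0.057, 4.71, 0.71, -0.02, -1.0], [0.0, 0.0, 0.057, 4.74, 0.44, -0.02, -1.0], [0.0, 0.0, 0.057, 4.76, 0.17, -0.02, -1.0]]
[[0.0, 0.0, 0.057, 4.76, -0.1, -0.02, -1.0]]
```

>>> play_rows([
  [0,0,0.057,4.6,1.3,0,-1],
  [0,0,0.057,4.6,1.0,0,-1],
  [0,0,0.057,4.7,0.7,0,-1],
  [0,0,0.057,4.7,0.4,0,-1],
  [0,0,0.057,4.7,0.2,0,-1],
])

```text
t: 2.7
tcp_pos: [0.5293, -0.1647, 0.2487]
tool_rot: [-3.141, -0.0, -1.451]
contact_force: [2.0, 2.1, 1.3]
finger_gap: 1.002
```

>>> play_rows([
  [0,0,0.057,4.7,-0.1,0,-1],
  [0,0,0,0,0,0,-1],
])

```text
t: 2.9
tcp_pos: [0.5359, -0.2139, 0.2478]
tool_rot: [3.141, -0.001, -1.512]
contact_force: [0.1, 0.6, -0.4]
finger_gap: 1.0
```

```bash
python3 - <<'E'
from h import *
t=grab_frame("top");s=grab_frame("side");cv2.imwrite("pics/t1.png",t);cv2.imwrite("pics/s1.png",s)
cv2.imwrite("pics/c1.png",np.hstack([cv2.resize(t[180:280,370:470],None,fx=4,fy=4),cv2.resize(s[220:320,340:440],None,fx=4,fy=4)]))
s=monitor.get_state();print(s["t"],s["tcp_pos"],s["tool_rot"],s["contact_force"])
E
```

```text
3.0 [ 0.5356 -0.2105  0.2479] [ 3.141   0.0002 -1.5085] [ 0.0734 -0.0819 -0.1711]
```

View pics/c1.png

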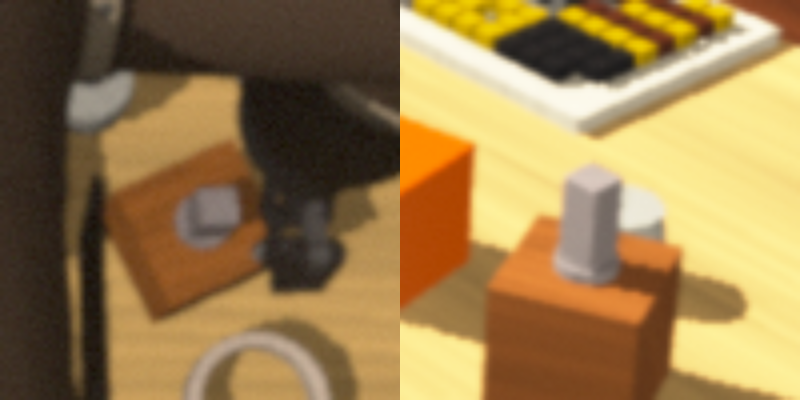

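View pics/s1.png

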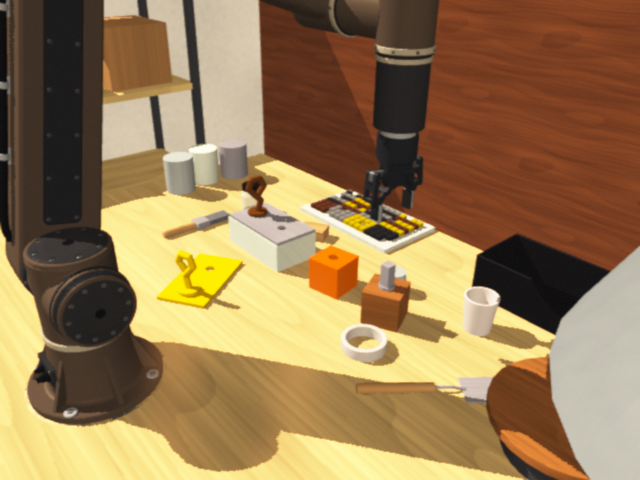

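```bash
python3 - <<'E'
from h import *
print(proj("side",[.5356,-.2105,.265]),proj("top",[.5356,-.2105,.231]))
E
```

```text
[[390.4758 204.2632]] [[432.0209 223.0093]]
```

>>> play_rows([
  [0,0,0,0.2,-0.05,4.5,-1],
  [0,0,0,0,0,4.5,-1],
  [0,0,0,0,0,3.0,-1],
  [0,0,0,0,0,2.1,-1],
  [0,0,0,0,0,0,-1],
])

```text
t: 3.5
tcp_pos: [0.5347, -0.2096, 0.1046]
tool_rot: [3.136, 0.001, -1.504]
contact_force: [0.5, 0.5, 0.3]
finger_gap: 0.996
```

```bash
python3 - <<'E'
from h import *
t=grab_frame("top");s=grab_frame("side");cv2.imwrite("pics/t2.png",t);cv2.imwrite("pics/s2.png",s)
cv2.imwrite("pics/c2.png",np.hstack([cv2.resize(t[180:280,370:470],None,fx=4,fy=4),cv2.resize(s[220:320,340:440],None,fx=4,fy=4)]))
s=monitor.get_state();print(s["t"],s["tcp_pos"],s["tool_rot"],s["contact_force"])
E
```

```text
3.6 [ 0.5371 -0.2103  0.108 ] [-3.1415 -0.0003 -1.5039] [0.4546 0.4954 0.8311]
```

View pics/c2.png

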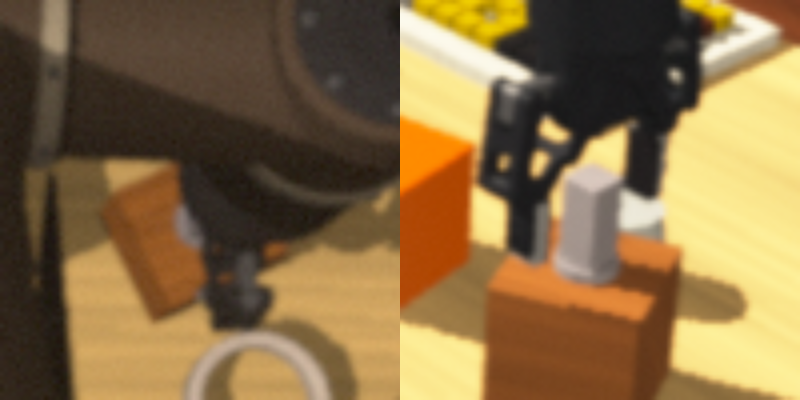

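>>> play_rows([
  [0,0,0,0.2,0,0,-1],
  [0,0,0,0,0,0,0],
  [0,0,0,0,0,0,0.6],
  [0,0,0,0,0,0,1],
  [0,0,0,0,0,0,1],
], squeeze=60)

```text
t: 4.1
tcp_pos: [0.5368, -0.2132, 0.1076]
tool_rot: [-3.141, -0.0, -1.506]
contact_force: [0.5, 0.3, -0.4]
finger_gap: 0.328
```

>>> play_rows([
  [0,0,0,0,0,0,1],
  [0,0,0,0,0,0,1],
  [0,0,0,0,0,0,1],
])

```text
t: 4.4
tcp_pos: [0.5369, -0.2133, 0.1077]
tool_rot: [-3.141, -0.0, -1.506]
contact_force: [-0.8, 0.4, 4.1]
finger_gap: 0.254
```

```bash
python3 - <<'E'
from h import *
for i in range(3):
    s=monitor.get_state();print(s["t"],s["tcp_pos"],s["tool_rot"],s["contact_force"],s["finger_gap"])
    s=grab_frame("side")
cv2.imwrite("pics/c3.png",cv2.resize(s[220:320,340:440],None,fx=4,fy=4))
E
```

```text
4.4 [ 0.5369 -0.2133  0.1077] [-3.1412 -0.0002 -1.5056] [-0.8343  0.3735  4.1371] 0.2535060128197387
4.45 [ 0.5369 -0.2133  0.1077] [-3.1412 -0.0003 -1.5056] [-0.681   0.1944  5.4645] 0.24955658903581104
4.5 [ 0.5369 -0.2133  0.1077] [-3.1412 -0.0003 -1.5056] [-2.2318  1.272   5.3218] 0.24998475901990772
```

View pics/c3.png

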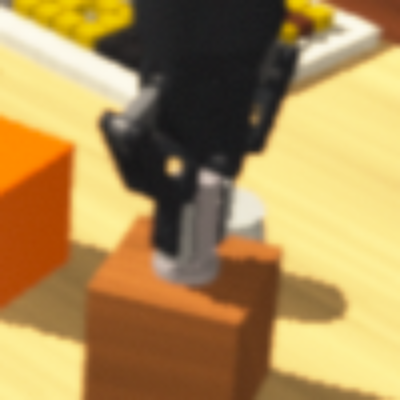

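>>> play_rows([
  [0,0,0,0,0,-1.0,1],
  [0,0,0,0,0,-2.5,1],
  [0,0,0,0,0,-3.5,1],
  [0,0,0,0,0,-3.5,1],
  [0,0,0,0,0,-1.5,1],
])

```text
t: 5.05
tcp_pos: [0.5375, -0.2135, 0.2309]
tool_rot: [-3.138, -0.001, -1.506]
contact_force: [1.2, -1.0, -2.5]
finger_gap: 0.252
```

>>> play_rows([
  [0,0,0,0,0,0,1],
])

```text
t: 5.15
tcp_pos: [0.5376, -0.2134, 0.2301]
tool_rot: [-3.137, -0.001, -1.506]
contact_force: [-0.4, 0.1, -2.5]
finger_gap: 0.248
```

```bash
python3 - <<'E'
from h import *
t=grab_frame("side");t2=grab_frame("top")
s=monitor.get_state();print(s["t"],s["tcp_pos"],s["tool_rot"],s["contact_force"],s["wrist_torque"],s["finger_gap"])
cv2.imwrite("pics/c4.png",cv2.resize(t[170:320,320:470],None,fx=4,fy=4))
p=s["tcp_pos"]
print(proj("side",[p+np.array([.0024,-.0006,-.0997]),p+np.array([.0024,-.0006,-.0297])]))
plan([(.5365,.1385,.22,-1.51)],1)
E
```

```text
5.25 [ 0.536  -0.2129  0.2267] [ 3.1408  0.0008 -1.5062] [-0.034   1.0059 -3.1053] [ 0.0048 -0.0007  0.0013] 0.24665327432814604
[[387.7968 266.6334]
 [390.1933 235.9597]]
[[0.0, 0.0, 0.0, -4.38, -0.29, 0.08, 1.0], [0.0, 0.0, 0.0, -4.38, -0.29, 0.08, 1.0], [0.0, 0.0, 0.0, -4.38, -0.29, 0.08, 1.0], [0.0, 0.0, 0.0, -4.38, -0.28, 0.08, 1.0], [0.0, 0.0, 0.0, -4.38, -0.28, 0.08, 1.0]]
[[0.0, 0.0, 0.0, -4.38, -0.28, 0.08, 1.0], [0.0, 0.0, 0.0, -4.38, -0.28, 0.08, 1.0], [0.0, 0.0, 0.0, -4.38, -0.27, 0.08, 1.0]]
```

View pics/c4.png

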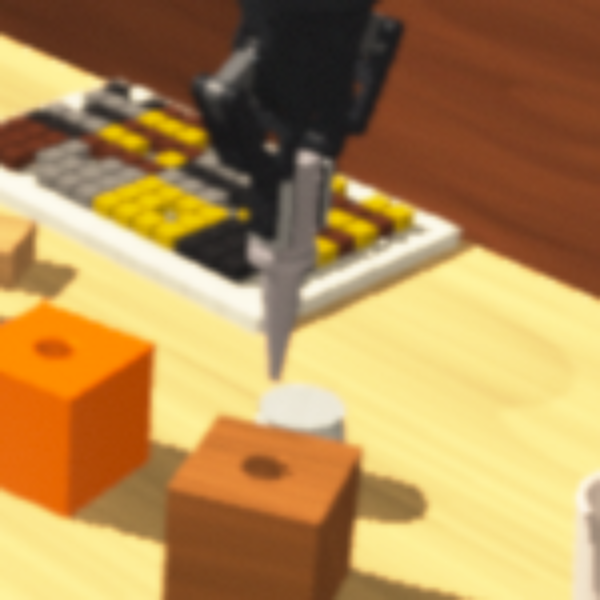

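>>> play_rows([
  [0,0,0,-3.0,-0.2,0.1,1],
  [0,0,0,-4.4,-0.3,0.1,1],
  [0,0,0,-4.4,-0.3,0.1,1],
  [0,0,0,-4.4,-0.3,0.1,1],
  [0,0,0,-4.4,-0.3,0.1,1],
])

```text
t: 5.75
tcp_pos: [0.536, -0.0053, 0.2204]
tool_rot: [3.138, -0.0, -1.506]
contact_force: [1.1, 0.3, -2.3]
finger_gap: 0.25
```

>>> play_rows([
  [0,0,0,-4.4,-0.3,0.1,1],
  [0,0,0,-4.4,-0.3,0.1,1],
  [0,0,0,-3.7,-0.3,0.1,1],
  [0,0,0,-2.0,-0.1,0,1],
  [0,0,0,0,0,0,1],
])

```text
t: 6.25
tcp_pos: [0.5369, 0.1407, 0.2171]
tool_rot: [3.138, -0.001, -1.503]
contact_force: [-0.5, -1.2, -2.3]
finger_gap: 0.247
```

>>> play_rows([
  [0,0,0,0,0,0,1],
])

```text
t: 6.35
tcp_pos: [0.5369, 0.1386, 0.2176]
tool_rot: [3.139, -0.001, -1.505]
contact_force: [-0.2, -0.1, -2.0]
finger_gap: 0.251
```

```bash
python3 - <<'E'
from h import *
t=grab_frame("side");t2=grab_frame("top")
cv2.imwrite("pics/c5.png",np.hstack([cv2.resize(t[150:290,210:310],None,fx=4,fy=4),cv2.resize(t2[180:320,210:310],None,fx=4,fy=4)]))
s=monitor.get_state();print(s["t"],s["tcp_pos"],s["tool_rot"],s["contact_force"],s["wrist_torque"],s["finger_gap"])
p=s["tcp_pos"]
print(proj("side",[p+np.array([.0,0,-.0997]),p+np.array([.0,0,-.0297])]))
plan([(.5365,.1385,.21,-1.51)],1)
E
```

```text
6.45 [0.5374 0.1377 0.2183] [ 3.1398 -0.0009 -1.5064] [-0.4334  0.1184 -2.2014] [-0.0399 -0.0675  0.0064] 0.25154408115851623
[[281.1366 213.2649]
 [280.5427 186.6044]]
[[0.0, 0.0, 0.004, -0.08, 0.08, 0.83, 1.0]]
```

View pics/c5.png

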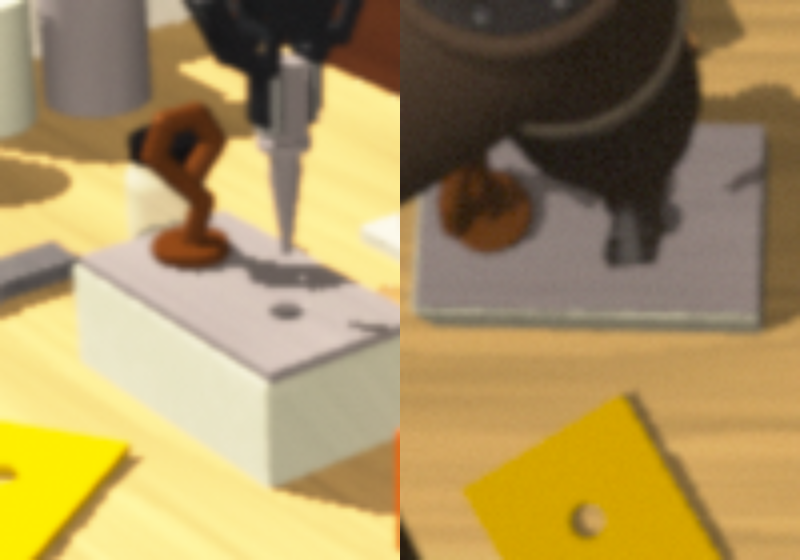

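>>> play_rows([
  [0,0,0,0,0,1.5,1],
  [0,0,0,0,0,1.5,1],
  [0,0,0,0,0,0.3,1],
  [0,0,0,0,0,0,1],
  [0,0,0,0,0,0,1],
])

```text
t: 6.95
tcp_pos: [0.5383, 0.1383, 0.1869]
tool_rot: [-3.141, 0.0, -1.506]
contact_force: [0.2, 0.1, -2.8]
finger_gap: 0.249
```

```bash
python3 - <<'E'
from h import *
t=grab_frame("side")
s=monitor.get_state();print(s["t"],s["tcp_pos"],s["tool_rot"],s["contact_force"],s["wrist_torque"],s["finger_gap"])
p=np.array(s["tcp_pos"]);tip=p-[0,0,.0997]
print(tip,proj("side",tip),proj("side",[.536+.0024,.1388+.0006,.0785]))
o=overlay("side",t,[circ(tip[0],tip[1],.0032,tip[2]),circ(.5384,.1394,.011,.0785)],(240,190,320,250),10)
cv2.imwrite("pics/c6.png",o)
E
```

```text
7.0 [0.5384 0.1385 0.1871] [-3.1405  0.0003 -1.5062] [-0.4653 -0.1089 -2.291 ] [ 0.0029 -0.0032 -0.0434] 0.25245269375725155
[0.5384 0.1385 0.0874] [[281.5381 224.5433]] [[281.3875 227.6371]]
```

View pics/c6.png

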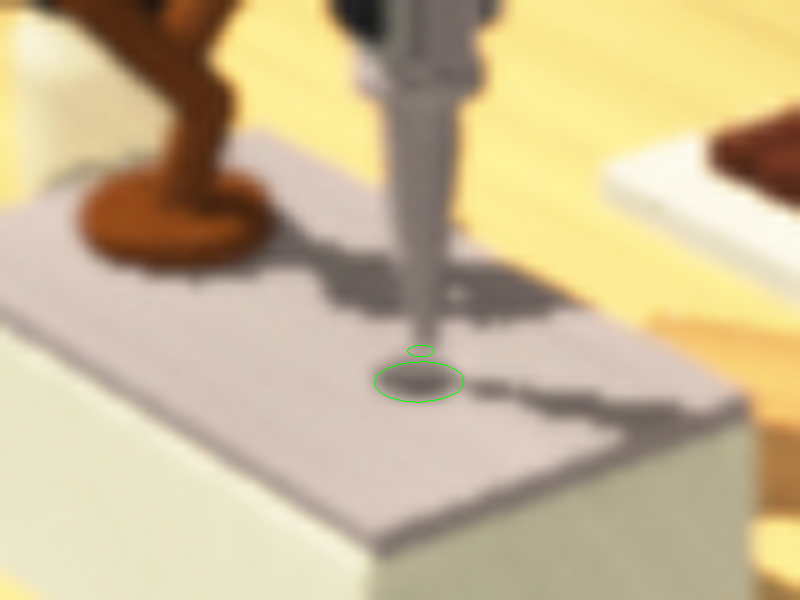

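```bash
python3 - <<'E'
from h import *
print(onplane("side",(281.1,228.1),.0785),onplane("side",(281.4,227.6),.0785))
E
```

```text
[0.5363 0.1378 0.0785] [0.5385 0.1395 0.0785]
```

```bash
python3 - <<'E'
from h import *
t=cv2.imread("pics/top0.png").astype(float)
# profile along x near edge, world sampled at y range .20-.27 (sunlit), param by world x at z=.0785
def samp(img,n,P):
    q=proj(n,P).astype(np.float32);return cv2.remap(img.astype(np.float32),q[:,0].reshape(1,-1),q[:,1].reshape(1,-1),cv2.INTER_LINEAR)[0]
for x in np.arange(.464,.486,.0012):
    ys=np.linspace(.13,.26,60);P=np.c_[np.full(60,x),ys,np.full(60,.0785)]
    print(round(x,4),samp(t,"top",P).mean(0).round(0),end=" | ")
print()
for y in np.arange(.278,.298,.0012):
    xs=np.linspace(.50,.58,40);P=np.c_[xs,np.full(40,y),np.full(40,.0785)]
    print(round(y,4),samp(t,"top",P).mean(0).round(0),end=" | ")
s=cv2.imread("pics/side0.png")
cv2.imwrite("pics/c7.png",cv2.resize(s[190:275,222:322],None,fx=7,fy=7,interpolation=cv2.INTER_CUBIC))
E
```

```text
0.464 [ 77. 131. 165.] | 0.4652 [ 77. 127. 160.] | 0.4664 [ 76. 120. 148.] | 0.4676 [ 75. 112. 134.] | 0.4688 [ 75. 103. 119.] | 0.47 [ 75.  96. 106.] | 0.4712 [ 76.  94. 102.] | 0.4724 [ 79.  94. 100.] | 0.4736 [ 84. 100. 106.] | 0.4748 [ 90. 107. 112.] | 0.476 [ 96. 113. 119.] | 0.4772 [101. 118. 125.] | 0.4784 [102. 117. 124.] | 0.4796 [102. 113. 122.] | 0.4808 [100. 109. 119.] | 0.482 [100. 106. 118.] | 0.4832 [100. 106. 118.] | 0.4844 [101. 106. 118.] | 0.4856 [101. 106. 118.] | 
0.278 [ 99. 105. 119.] | 0.2792 [102. 107. 120.] | 0.2804 [103. 108. 121.] | 0.2816 [104. 110. 122.] | 0.2828 [105. 112. 124.] | 0.284 [107. 115. 127.] | 0.2852 [109. 121. 133.] | 0.2864 [110. 128. 141.] | 0.2876 [108. 133. 149.] | 0.2888 [103. 135. 155.] | 0.29 [ 95. 134. 159.] | 0.2912 [ 86. 132. 160.] | 0.2924 [ 80. 129. 161.] | 0.2936 [ 76. 128. 161.] | 0.2948 [ 74. 127. 161.] | 0.296 [ 73. 127. 161.] | 0.2972 [ 73. 126. 161.] |
```

View pics/c7.png

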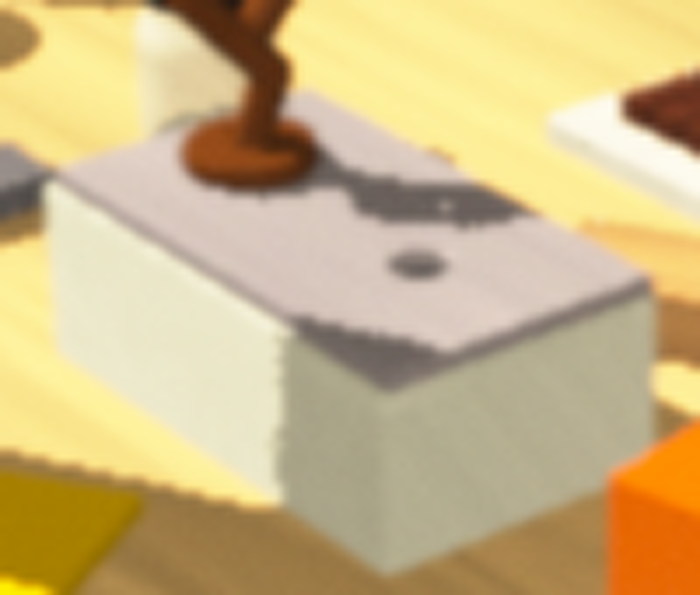

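```bash
python3 - <<'E'
from h import *
c=np.array([-.3-.5,.5-.5])
def w(u,v,z): return onplane("side",np.array([222+u/7,190+v/7])+c,z)
print("plinth: bottom near corner",w(388,575,0)+[.06,.06,0])
print("top near corner",w(388,397,.0705)+[.06,.06,0])
print("left bottom",w(62,352,0)+[.06,-.15,0])
print("plate near corner top",w(388,387,.0785)+[.058,.058,0], "left",w(48,182,.0785)+[.058,-.148,0],"right",w(652,288,.0785)+[-.058,.058,0])
print("right edge of plinth top",w(654,297,.0705)+[-.06,.06,0])
print("hole",w(418,264,.0785))
E
```

```text
plinth: bottom near corner [0.5381 0.1426 0.    ]
top near corner [0.5385 0.1405 0.0705]
left bottom [0.5423 0.1417 0.    ]
plate near corner top [0.532  0.1322 0.0785] left [0.5319 0.1314 0.0785] right [0.5306 0.1309 0.0785]
right edge of plinth top [0.5348 0.139  0.0705]
hole [0.5372 0.1398 0.0785]
```

>>> play_rows([
  [0,0,0,-0.05,0.1,0.4,1],
  [0,0,0,0,0,0.4,1],
  [0,0,0,0,0,0.4,1],
  [0,0,0,0,0,0.2,1],
  [0,0,0,0,0,0,1],
])

```text
t: 7.5
tcp_pos: [0.5366, 0.139, 0.1718]
tool_rot: [3.141, -0.0, -1.506]
contact_force: [0.1, 0.2, -2.0]
finger_gap: 0.25
```

>>> play_rows([
  [0,0,0,0,0,0.1,1],
  [0,0,0,0,0,0.1,1],
  [0,0,0,0,0,0,1],
])

```text
t: 7.8
tcp_pos: [0.5368, 0.139, 0.1702]
tool_rot: [3.142, -0.0, -1.506]
contact_force: [0.2, -0.0, -1.7]
finger_gap: 0.249
```

>>> play_rows([
  [0,0,0,0,0,0.1,1],
  [0,0,0,0,0,0,1],
])

```text
t: 8.0
tcp_pos: [0.537, 0.1391, 0.1696]
tool_rot: [-3.141, 0.0, -1.506]
contact_force: [-0.3, 0.6, -0.3]
finger_gap: 0.248
```

>>> play_rows([
  [0,0,0,0,0,0.1,1],
  [0,0,0,0,0,0,1],
])

```text
t: 8.2
tcp_pos: [0.5373, 0.1392, 0.1693]
tool_rot: [-3.14, 0.0, -1.505]
contact_force: [-1.8, -0.1, 6.1]
finger_gap: 0.248
```

>>> play_rows([
  [0,0,0,0,0,-0.35,1],
  [0,0,0,-0.05,-0.4,0,1],
  [0,0,0,0,-0.3,0,1],
  [0,0,0,0,0,0.35,1],
  [0,0,0,0,0,0,1],
])

```text
t: 8.7
tcp_pos: [0.5446, 0.1401, 0.1692]
tool_rot: [-3.14, -0.0, -1.505]
contact_force: [-0.9, -0.9, 8.7]
finger_gap: 0.253
```

>>> play_rows([
  [0,0,0,0,0,-0.35,1],
  [0,0,0,-0.5,0.3,0,1],
  [0,0,0,0,0,0,1],
  [0,0,0,0,0,0.35,1],
  [0,0,0,0,0,0,1],
])

```text
t: 9.2
tcp_pos: [0.54, 0.1446, 0.1674]
tool_rot: [3.14, -0.001, -1.506]
contact_force: [-0.3, -0.9, -1.9]
finger_gap: 0.251
```

>>> play_rows([
  [0,0,0,0,0,0.15,1],
  [0,0,0,0,0,0.15,1],
  [0,0,0,0,0,0,1],
])

```text
t: 9.5
tcp_pos: [0.5402, 0.1445, 0.1649]
tool_rot: [3.141, -0.001, -1.506]
contact_force: [-0.1, -0.8, -3.0]
finger_gap: 0.246
```

>>> play_rows([
  [0,0,0,0,0,0.15,1],
  [0,0,0,0,0,0.15,1],
  [0,0,0,0,0,0,1],
])

```text
t: 9.8
tcp_pos: [0.5402, 0.1445, 0.1622]
tool_rot: [3.141, -0.001, -1.506]
contact_force: [-1.7, -3.3, 0.1]
finger_gap: 0.251
```

>>> play_rows([
  [0,0,0,0,0,0.15,1],
  [0,0,0,0,0,0.1,1],
  [0,0,0,0,0,0,1],
])

```text
t: 10.1
tcp_pos: [0.5403, 0.1445, 0.1601]
tool_rot: [3.141, -0.001, -1.506]
contact_force: [-2.7, -3.0, 3.7]
finger_gap: 0.253
```

>>> play_rows([
  [0,0,0,0.15,0.05,0,1],
  [0,0,0,0.15,0.05,0,1],
  [0,0,0,0,0,0,1],
])

```text
t: 10.4
tcp_pos: [0.5401, 0.1427, 0.1599]
tool_rot: [-3.14, 0.002, -1.506]
contact_force: [-1.5, 3.5, 0.2]
finger_gap: 0.251
```

>>> play_rows([
  [0,0,0,0.1,0.05,0,1],
  [0,0,0,0.1,0.05,0,1],
  [0,0,0,0,0,0,1],
])

```text
t: 10.7
tcp_pos: [0.5393, 0.1399, 0.1599]
tool_rot: [-3.14, 0.0, -1.506]
contact_force: [0.3, 2.6, 0.1]
finger_gap: 0.253
```

>>> play_rows([
  [0,0,0,0,0,0.15,1],
  [0,0,0,0,0,0.15,1],
  [0,0,0,0,0,0,1],
])

```text
t: 11.0
tcp_pos: [0.5388, 0.1397, 0.1565]
tool_rot: [3.142, -0.0, -1.506]
contact_force: [-0.2, 2.6, -1.3]
finger_gap: 0.25
```

>>> play_rows([
  [0,0,0,0,0,0.2,1],
  [0,0,0,0,0,0.2,1],
  [0,0,0,0,0,0,1],
])

```text
t: 11.3
tcp_pos: [0.5387, 0.1396, 0.1524]
tool_rot: [3.141, -0.0, -1.506]
contact_force: [0.4, 2.4, -1.8]
finger_gap: 0.252
```

>>> play_rows([
  [0,0,0,0,0,0.2,1],
  [0,0,0,0,0,0.2,1],
  [0,0,0,0,0,0.2,1],
  [0,0,0,0,0,0,1],
])

```text
t: 11.7
tcp_pos: [0.5386, 0.1396, 0.1463]
tool_rot: [3.141, -0.0, -1.506]
contact_force: [0.1, 2.9, -1.7]
finger_gap: 0.249
```

>>> play_rows([
  [0,0,0,0,0,0.2,1],
  [0,0,0,0,0,0.2,1],
  [0,0,0,0,0,0.1,1],
  [0,0,0,0,0,0,1],
])

```text
t: 12.1
tcp_pos: [0.5387, 0.1396, 0.1415]
tool_rot: [3.141, -0.0, -1.506]
contact_force: [-0.3, 3.4, -1.1]
finger_gap: 0.252
```

>>> play_rows([
  [0,0,0,0,0,0.2,1],
  [0,0,0,0,0,0.2,1],
  [0,0,0,0,0,0.1,1],
  [0,0,0,0,0,0,1],
])

```text
t: 12.5
tcp_pos: [0.5387, 0.1396, 0.1365]
tool_rot: [3.141, -0.0, -1.506]
contact_force: [-0.7, 3.5, -0.8]
finger_gap: 0.249
```

>>> play_rows([
  [0,0,0,0,0,0.2,1],
  [0,0,0,0,0,0.1,1],
  [0,0,0,0,0,0,1],
])

```text
t: 12.8
tcp_pos: [0.5387, 0.1397, 0.1336]
tool_rot: [3.141, -0.0, -1.506]
contact_force: [-0.5, 2.7, -1.3]
finger_gap: 0.25
```

>>> play_rows([
  [0,0,0,0,0,0.15,1],
  [0,0,0,0,0,0.15,1],
  [0,0,0,0,0,0,1],
])

```text
t: 13.1
tcp_pos: [0.5386, 0.1395, 0.1305]
tool_rot: [3.141, -0.0, -1.506]
contact_force: [-2.4, 2.1, 0.5]
finger_gap: 0.248
```

>>> play_rows([
  [0,0,0,0,0,0.15,1],
  [0,0,0,0,0,0.15,1],
  [0,0,0,0,0,0,1],
])

```text
t: 13.4
tcp_pos: [0.5385, 0.1393, 0.1275]
tool_rot: [3.141, -0.001, -1.506]
contact_force: [-2.7, 0.7, 0.6]
finger_gap: 0.25
```

>>> play_rows([
  [0,0,0,0,0,0.15,1],
  [0,0,0,0,0,0.15,1],
  [0,0,0,0,0,0,1],
])

```text
t: 13.7
tcp_pos: [0.5384, 0.1393, 0.1244]
tool_rot: [3.141, -0.001, -1.506]
contact_force: [-3.3, 0.4, 2.0]
finger_gap: 0.248
```

>>> play_rows([
  [0,0,0,0,0,0.15,1],
  [0,0,0,0,0,0.15,1],
  [0,0,0,0,0,0,1],
])

```text
t: 14.0
tcp_pos: [0.5384, 0.1393, 0.1215]
tool_rot: [3.141, -0.001, -1.506]
contact_force: [-4.0, -1.2, 1.8]
finger_gap: 0.249
```

>>> play_rows([
  [0,0,0,0,0,0.1,1],
  [0,0,0,0,0,0.1,1],
  [0,0,0,0,0,0,1],
])

```text
t: 14.3
tcp_pos: [0.5384, 0.1393, 0.1197]
tool_rot: [3.141, -0.001, -1.506]
contact_force: [-5.2, -1.3, 3.6]
finger_gap: 0.252
```

>>> play_rows([
  [0,0,0,0,0,0.1,1],
  [0,0,0,0,0,0.1,1],
  [0,0,0,0,0,0,1],
])

```text
t: 14.6
tcp_pos: [0.5383, 0.1394, 0.1178]
tool_rot: [3.141, -0.0, -1.506]
contact_force: [-5.7, -0.0, 4.5]
finger_gap: 0.25
```

Lateral load builds in -x, so I yield a little that way.

>>> play_rows([
  [0,0,0,0,0.07,0,1],
  [0,0,0,0,0,0,1],
])

```text
t: 14.8
tcp_pos: [0.5382, 0.1395, 0.1178]
tool_rot: [-3.141, -0.0, -1.506]
contact_force: [-3.3, -1.3, 3.1]
finger_gap: 0.248
```

>>> play_rows([
  [0,0,0,0,0,0.1,1],
  [0,0,0,0,0,0.1,1],
  [0,0,0,0,0,0,1],
])

```text
t: 15.1
tcp_pos: [0.5381, 0.1396, 0.116]
tool_rot: [-3.141, -0.0, -1.506]
contact_force: [-4.5, -1.4, 6.3]
finger_gap: 0.247
```

>>> play_rows([
  [0,0,0,0,0.1,0,1],
  [0,0,0,0,0,0,1],
])

```text
t: 15.3
tcp_pos: [0.5378, 0.1397, 0.116]
tool_rot: [-3.14, 0.0, -1.506]
contact_force: [-0.0, -2.1, 1.2]
finger_gap: 0.251
```

>>> play_rows([
  [0,0,0,0,0,0.1,1],
  [0,0,0,0,0,0,1],
])

```text
t: 15.5
tcp_pos: [0.5376, 0.1397, 0.1148]
tool_rot: [-3.141, 0.0, -1.506]
contact_force: [2.0, -1.6, 0.7]
finger_gap: 0.25
```

>>> play_rows([
  [0,0,0,0.03,0,0.1,1],
  [0,0,0,0,0,0.1,1],
  [0,0,0,0,0,0,1],
])

```text
t: 15.8
tcp_pos: [0.5374, 0.1396, 0.113]
tool_rot: [-3.141, 0.0, -1.506]
contact_force: [0.6, -0.5, 3.5]
finger_gap: 0.245
```

>>> play_rows([
  [0,0,0,0,0,0.1,1],
  [0,0,0,0,0,0.1,1],
  [0,0,0,0,0,0,1],
])

```text
t: 16.1
tcp_pos: [0.5373, 0.1397, 0.111]
tool_rot: [-3.141, 0.001, -1.506]
contact_force: [-1.6, 0.5, 4.1]
finger_gap: 0.249
```

>>> play_rows([
  [0,0,0,0,0.04,0.1,1],
  [0,0,0,0,0,0.1,1],
  [0,0,0,0,0,0,1],
])

```text
t: 16.4
tcp_pos: [0.5371, 0.1397, 0.109]
tool_rot: [-3.141, 0.001, -1.506]
contact_force: [-0.1, 0.3, 3.8]
finger_gap: 0.251
```

>>> play_rows([
  [0,0,0,0,0,0.1,1],
  [0,0,0,0,0,0,1],
])

```text
t: 16.6
tcp_pos: [0.5371, 0.1398, 0.1082]
tool_rot: [-3.141, 0.001, -1.506]
contact_force: [-1.8, 0.9, 5.7]
finger_gap: 0.246
```

Expected home is TCP z ≈ 0.1082. I press slightly further to check that it is seated.

>>> play_rows([
  [0,0,0,0,0,0.06,1],
  [0,0,0,0,0,0,1],
])

```text
t: 16.8
tcp_pos: [0.5372, 0.1398, 0.1081]
tool_rot: [-3.14, 0.001, -1.505]
contact_force: [-2.7, 1.0, 11.0]
finger_gap: 0.249
```

>>> play_rows([
  [0,0,0,0,0,0.05,1],
  [0,0,0,0,0,0,1],
  [0,0,0,0,0,0,1],
])

```text
t: 17.1
tcp_pos: [0.5372, 0.1398, 0.1082]
tool_rot: [-3.14, 0.001, -1.505]
contact_force: [-5.4, 2.4, 15.0]
finger_gap: 0.251
```

```bash
python3 - <<'E'
from h import *
t=grab_frame("side")
s=monitor.get_state();print(s["t"],s["tcp_pos"],s["tool_rot"],s["contact_force"],s["wrist_torque"])
cv2.imwrite("pics/c8.png",cv2.resize(t[170:270,220:320],None,fx=6,fy=6,interpolation=cv2.INTER_CUBIC))
E
```

```text
17.15 [0.5372 0.1398 0.1081] [-3.14    0.0007 -1.5052] [-4.4513  0.8983 15.2427] [ 0.4765  1.9538 -0.0032]
```

View pics/c8.png

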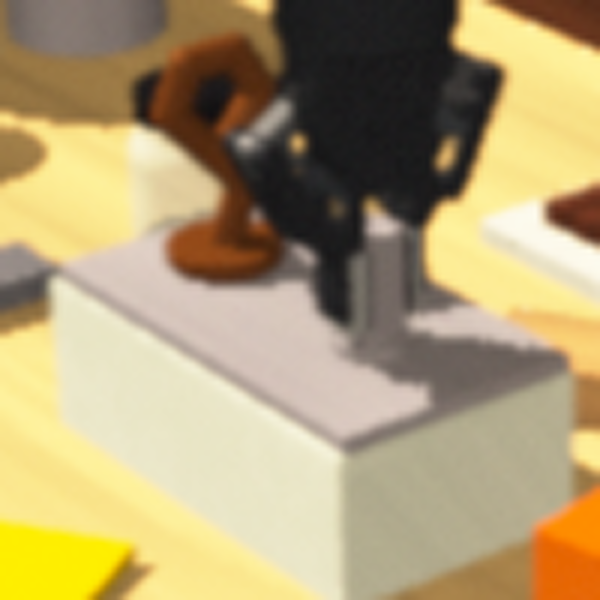

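The side picture shows the collar down on the foot plate at about (282,227). The z reading has stopped at 0.1082, so it is seated. I ease the push, then open.

>>> play_rows([
  [0,0,0,0,0.05,-0.1,1],
  [0,0,0,0,0,0,1],
])

```text
t: 17.35
tcp_pos: [0.537, 0.1398, 0.1082]
tool_rot: [-3.14, 0.001, -1.505]
contact_force: [1.4, 2.0, 4.3]
finger_gap: 0.245
```

>>> play_rows([
  [0,0,0,0,0,0,0.3],
  [0,0,0,0,0,0,0],
  [0,0,0,0,0,0,-0.5],
  [0,0,0,0,0,0,-1],
  [0,0,0,0,0,0,-1],
])

```text
t: 17.85
tcp_pos: [0.536, 0.1391, 0.1074]
tool_rot: [3.141, -0.0, -1.506]
contact_force: [0.5, -0.2, -0.3]
finger_gap: 0.974
```

>>> play_rows([
  [0,0,0,0,0,0,-1],
  [0,0,0,0,0,0,-1],
  [0,0,0,0,0,0,-1],
])

```text
t: 18.15
tcp_pos: [0.5362, 0.1392, 0.1077]
tool_rot: [3.142, 0.0, -1.506]
contact_force: [0.3, -0.7, -0.2]
finger_gap: 1.001
```

>>> play_rows([
  [0,0,0,0,0,-1.0,-1],
  [0,0,0,0,0,-3.0,-1],
  [0,0,0,0,0,-4.0,-1],
  [0,0,0,0,0,-4.0,-1],
  [0,0,0,0,0,-2.0,-1],
])

```text
t: 18.65
tcp_pos: [0.5374, 0.1396, 0.2526]
tool_rot: [-3.136, 0.002, -1.505]
contact_force: [0.0, 0.0, -0.0]
finger_gap: 1.0
```

>>> play_rows([
  [0,0,0,4.0,0,0,-1],
  [0,0,0,4.5,0,0,-1],
  [0,0,0,4.5,0,0,-1],
  [0,0,0,4.5,0,0,-1],
  [0,0,0,3,0,0,-1],
])

```text
t: 19.15
tcp_pos: [0.5493, -0.0678, 0.2488]
tool_rot: [-3.141, -0.0, -1.507]
contact_force: [-0.2, 0.3, 0.3]
finger_gap: 0.997
```

>>> play_rows([
  [0,0,0,4.0,0,0,-1],
  [0,0,0,4.5,0,0,-1],
  [0,0,0,2,0,0,-1],
  [0,0,0,0,0,0,-1],
])

```text
t: 19.55
tcp_pos: [0.5561, -0.1727, 0.2482]
tool_rot: [-3.142, -0.0, -1.509]
contact_force: [0.4, -0.2, -0.7]
finger_gap: 0.998
```

```bash
python3 - <<'E'
from h import *
t=grab_frame("side");t2=grab_frame("top");print(monitor.get_state()["t"],monitor.get_state()["tcp_pos"])
x,y=.5366,.1397
P=[circ(x-.001,y,.017,.0845),box(x-.001,y,.065,.011,.1325)]
Q=[p+[.0024,.001,0] for p in P]
cv2.imwrite("pics/c9.png",np.hstack([overlay("side",t,Q,(215,170,315,270),4),overlay("top",t2,P,(205,190,305,290),4)]))
cv2.imwrite("pics/t9.png",t2);cv2.imwrite("pics/s9.png",t)
E
```

```text
19.65 [ 0.5562 -0.1706  0.2482]
```

View pics/c9.png

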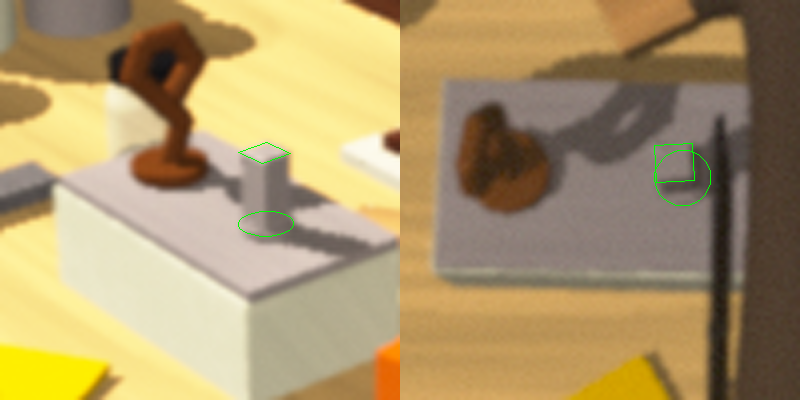

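View pics/s9.png

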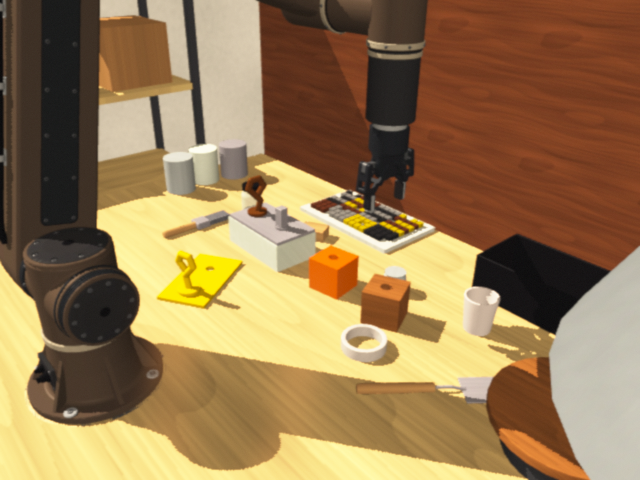

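The pin stands upright, with its grip top at side (281,208) matching the overlay drawn at home height. The bronze is level, the bystanders have not moved, and the gripper is clear. I hand it in.

```bash
python3 - <<'E'
from h import *
print(manip.sign_off()); s=monitor.get_state();print(s["t"],s["contact_force"])
E
```

```text
the job is handed in; nothing more can be done
None
the job is handed in; nothing more can be done
```

The pin is home through the foot plate, the packing plate and the plinth socket. It has been released, and I handed the job in at about t = 20 s; no verdict was reported.

- **Pick-up:** I took the pin from the brown wooden block and lifted its tip clear.
- **Finding the packing plate:** I lowered the pin through the foot plate's hole and touched the packing plate. The first probe, towards +x, landed on the plate. The second, towards +x/+y, dropped into its hole.
- **Driving home:** I dragged the packing plate back towards the axis and lowered the pin in 1–2 mm steps, easing sideways when the side force built up. It stopped at TCP z = 0.1082 m, exactly the height expected for a seated collar.
- **Forces:** The largest vertical reading was about 15 N, or about 17 N once the pin's own weight is added back. That came from the short push to check seating, slightly above the advised 15 N and well below the 60 N limit.

**Last checks:** The side picture matched the overlay for a pin standing upright at home height, with the bronze level and the bystanders in that view apparently unmoved. In the top picture the arm hid part of the collar. I could not directly measure how far the pin sits from the socket's axis. I infer it is in line because the 21 mm shank went fully into the 22 mm holes. My camera estimates of the foot and plinth positions differed by 2–3 mm, so I relied on feel for the final alignment.

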